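Load the last tube and hold the box lid at its balance point

ROBOT

A 6-joint arm with a two-finger parallel gripper is mounted at the origin on a cart in front of the work surface, level with it; the furniture and walls round the work are solid. World frame = base frame: x ahead of the robot, y to its left, z up, the work surface at z = 0. Lengths are in m, angles in degrees, forces in N, time in s.
With the tool pointing down it reaches from about 0.35 to 0.875 m from the base axis. Payload 4.2 kg.
Tool frame: the origin (TCP) lies on the front face of the gripper's body, between the roots of the fingers; the fingertips stand finger_overhang ahead of it and the grasp point (between the pads) lies 51 mm ahead of it (finger_overhang is the distance from the TCP to the fingertips, in m); z points along the fingers, y is the line along which they close (so a half turn about z gives the same grasp; the last joint's range is limited). The gripper opens to 87 mm and grips with 3 to 60 N. Pads are 19 mm wide; open, the fingers measure 117 mm over their backs; the gripper's body (75 mm by 190 mm) begins 51 mm behind the grasp point.
Start: joints at [-51.876, 22.042, 0.453, 0, -68.411, -14.817], TCP at [0.247, -0.574, 0.292] pointing down, gripper open.
Joint ranges: [-179.83, 179.83], [-69.29, 118.12], [-61.27, 80.66], [-181.25, 117.63], [-171.15, -9.14], [-177.46, 177.46]. Speed limits (degrees/s): [159.86, 159.86, 180, 180, 180, 180].

INTERFACE

Orientations are given as a 3x3 rotation matrix whose columns are the frame's x, y, z axes.
In Python, from station import sense, capture, camera_model, finish_job, finger_overhang gives the robot as it stands. The module is installed in compiled form; this text tells all that it offers.
- The arm moves only by the tool jog_arm, never from a script. Its argument "rows" is a list that holds one entry, the list of rows, each a list of 4 numbers: the shift along the tool's x, y, z in m, then the turn about the tool's z in rad. A call has 1 to 20 rows; each row shifts and turns the commanded pose from where the row before left it, along the tool's axes as they then stand; what a row does not reach is not made up. A row lasts 1/8 s, in which the tool goes at most 62.5 mm and 10.7 degrees, less where a joint would pass 70% of its speed; a pose out of reach is approached as far as the arm can. A call is refused whole if a number of a shift passes 0.0625 or a number of a turn 0.188, either way. A call with a gripper value outside its range is refused whole. "claw" is the opening, from 0 (shut) to 1 (fully open), set as the call begins (left out, the last holds). The fingers move at their own pace and stop on an object; the grip force is fixed at half the most. Time passes only in rows, so rows that do not move let the fingers close. It gives the time, the measured TCP pose, the force, the opening and the grip force at its end, in the units of the state.
- sense(): the state, without advancing time (a new reading comes with each control period).
- capture(name): name is "scene" or "top"; returns the picture (384x512x3 uint8, red, green, blue); there is no depth.
- camera_model(name): a dict with "fovy" (degrees; the focal length in pixels is half the picture's height over the tangent of half this angle, whatever the lens; pixels are square), "cx", "cy" (the principal point, pixels), "eye" and "rotation" of the camera in the world. Camera axes: x right, y down, z forward; pixel columns grow to the right and rows downward; lengths in m; the calibration is good to about 2 mm. A picture is of the moment at which its call begins. camera_model takes no time and is no camera call.
- finish_job(): hands the job in; it is judged then, once.
The state is a dict: "time_s": time; "joints": joint angles; "joint_velocities": joint speeds; "effort": joint torques, N m; "tcp_pos": TCP position; "ee_rot": TCP orientation; "wrist_force": force on the tool from outside, world axes, zero at the start; "moment": the same for the moment, N m; "gripper_width": opening from 0.0 (shut) to 1.0 (fully open); "gripper_force": force on a finger pad.
Only numpy, scipy, OpenCV 4.12 (cv2) and the standard library are available. Lean on these libraries where they do the work, as an engineer would, in place of code of your own. Each camera call takes 0.05 s, during which the arm holds its last target. There are 200 camera calls.

TASK

Lay the white-capped tube lengthwise in the groove on top of the two blue-capped tubes in the white box, its cap over their caps, and let go of it so that it rests there as the top of the pyramid. Then take the open blue lid by its steel bar and swing it up from where it leans back to its balance point, standing straight up on its hinge so that it would fall neither way, and finish while still holding the bar there, so that a colleague can screw on the lid stay. Do not let the lid fall forward over the tubes, and leave the timer, the mouse and the blue-capped vial where they are.

Things in the scene. Friction and masses are not known exactly. Their poses are not given: they have to be found in the camera images.
- tube_box: White open box fixed to the worktop, 150 x 160 x 75 mm (its x, y, z), walls and floor 5 mm. Origin: centre of its underside; z up, +x from front wall to hinged far wall, +y to its left. Two 14 mm high rails on the floor (along y, 73 mm apart) keep the blue-capped tubes side by side. The white-capped tube, once seated, has its middle over the box's middle, about 46 mm above the origin.
- hinge_mid (a point): Middle of the lid's hinge line: in the box frame at x = +75, y = 0, z = +79 mm. The hinge line runs along the box's y.
- lid: The blue lid with its bar and brackets. Origin: middle of the hinge line. Shut, its axes are those of the box.
- lid_angle (a joint): Hinge angle of the blue lid (panel 140 x 160 x 8 mm, 0.33 kg) in rad: 0 = shut, level over the box; pi/2 = straight up, its balance point (panel and bar lie in one plane through the hinge line); 1.95 = leaning back on its stop, away from the box, where it starts. It swings freely and falls either way when let go.
- lid_bar (a point): Round steel bar, 12 mm diameter, 92 mm clear between two black brackets, on the lid's free edge; moves with the lid. This point: middle of the bar, 170 mm from the hinge line; its y axis runs along the bar. 20 mm are free between bar and panel edge, so fingertips can straddle the bar from straight above, lid leaning or upright; the bar can turn between the fingers.
- white_tube: White-capped centrifuge tube to load, lying loose on the worktop beside the box, 114 mm long, body about 28 mm wide and 30 mm high, cap 34 mm in diameter and 14 mm long, 30 g. Origin: middle of its underside as it lies at the start (it turns with the tube); its x axis runs along the tube from cap (-x) to pointed end (+x).
- white_tube_mid (a point): Point on the white-capped tube's axis, halfway along it (16.5 mm above the worktop at the start).
- white_tube_cap (a point): Centre of the white-capped tube's cap, 50 mm from the middle.
- blue_tube_near_mid (a point): Axis point halfway along the blue-capped tube nearer the box's front wall (119 mm long, body 28 mm, cap 34 mm, loose, lying along the box's y with the cap toward +y).
- blue_tube_far_mid (a point): The same for the blue-capped tube nearer the hinged wall; the groove runs between the two, whose middles are about 35 mm apart.
- timer: Small white bench timer, 61 x 63 x 19 mm, loose; bystander. Origin: centre of its underside.
- vial_blue_cap: White vial with blue cap standing upright, 22 mm diameter, 47 mm high, loose; bystander. Origin: centre of its underside.
- mouse: Black computer mouse, 111 x 60 x 37 mm, loose; bystander. Origin: centre of its underside.
Mind the look-alikes: they are no part of the job. What is shaped like the part that bears blue_tube_near_mid but orange is not meant.

How it is judged:
By the outcome, as a careful person would: the job done as asked, in the order asked, and still so for the second after the job is handed in, while the arm keeps its last pose, push and grip.
It also fails if it takes over 48 s, if anything falls off the work surface, if the arm or the gripper's body presses on something with over 40 N, if the wrist force passes 120 N, or if a joint passes its speed limit or range.

## Working session

There is one attempt and no reset: what is moved stays moved. The work goes in short steps, Python scripts to look and compute and a tool call to move; the robot and the scene stay as the last step left them, time stands still between calls to the robot, and variables do not carry over. Pictures are saved under pics/ and viewed, at most 10 in all, crops included, and the job is handed in when it is done.

Besides the shell and the picture viewer there is one more tool, called after ">>>" in YAML: its name, and indented under it one key for each argument. jog_arm: Moves the arm, as the interface text tells. Its arguments: {"type":"object","properties":{"rows":{"type":"array"},"claw":{"type":"number"}},"required":["rows"]}

```bash
mkdir -p pics
python3 - <<'E'
from station import *
import cv2
print(finger_overhang if not callable(finger_overhang) else finger_overhang())
for n in("scene","top"):
    cv2.imwrite(f"pics/{n}0.png",cv2.resize(capture(n)[:,:,::-1],None,fx=1.5,fy=1.5,interpolation=cv2.INTER_CUBIC)); print(n,camera_model(n))
s=sense();print(s)
E
```

```text
0.0697
scene {'fovy': 51.713747322913946, 'cx': 264.2605956721275, 'cy': 181.5800342943923, 'eye': array([-0.05056018,  0.74992709,  0.58352853]), 'rotation': array([[-0.8120208 , -0.24209963,  0.53104612],
       [-0.58317658,  0.37238031, -0.72196813],
       [-0.0229629 , -0.8959468 , -0.44356739]])}
top {'fovy': 42.774955043027816, 'cx': 251.99408527576543, 'cy': 192.06822166879434, 'eye': array([ 0.39062425, -0.03204025,  1.65918925]), 'rotation': array([[ 0.00889291, -0.99698951,  0.07702492],
       [-0.99987824, -0.007878  ,  0.01347024],
       [-0.01282289, -0.07713533, -0.99693817]])}
{'time_s': 0.1, 'joints': array([-5.18742323e+01,  2.20848346e+01,  3.86601639e-01, -2.42974679e-02,
       -6.84117899e+01, -1.48162814e+01]), 'joint_velocities': array([-0.05510625, -0.1864676 ,  0.15622966,  0.01566797, -0.00237823,
       -0.00918757]), 'effort': array([ 2.08875772e-04, -3.91690958e+01,  1.87935287e+01,  4.23190579e+00,
        1.34664119e-02, -7.10374206e-05]), 'tcp_pos': array([ 0.24716019, -0.5736037 ,  0.29128065]), 'ee_rot': array([[-9.18442711e-01, -3.95553057e-01, -8.75332497e-04],
       [-3.95554010e-01,  9.18441043e-01,  1.75401365e-03],
       [ 1.10135831e-04,  1.95720233e-03, -9.99998079e-01]]), 'wrist_force': array([ 0.44936338, -0.09934029,  0.24778692]), 'moment': array([ 0.03620691, -0.00259361, -0.01533873]), 'gripper_force': 0.0, 'gripper_width': 0.99803275795453}
```

View pics/scene0.png

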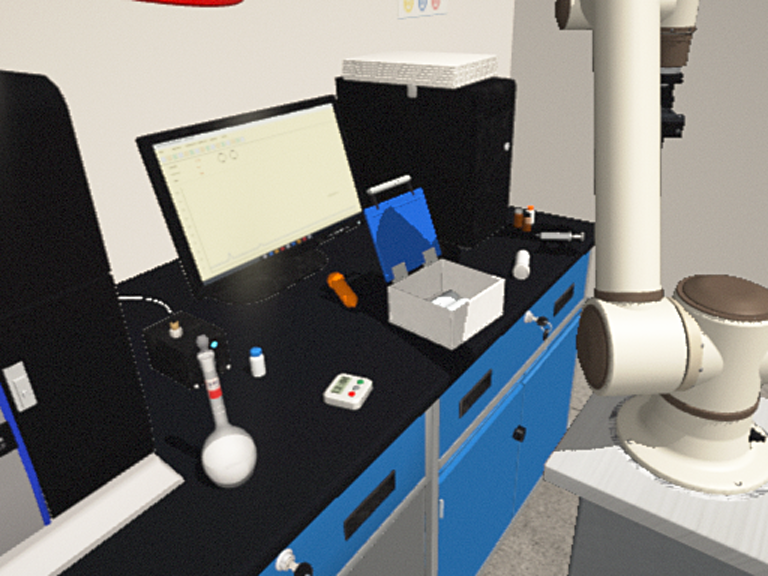

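View pics/top0.png

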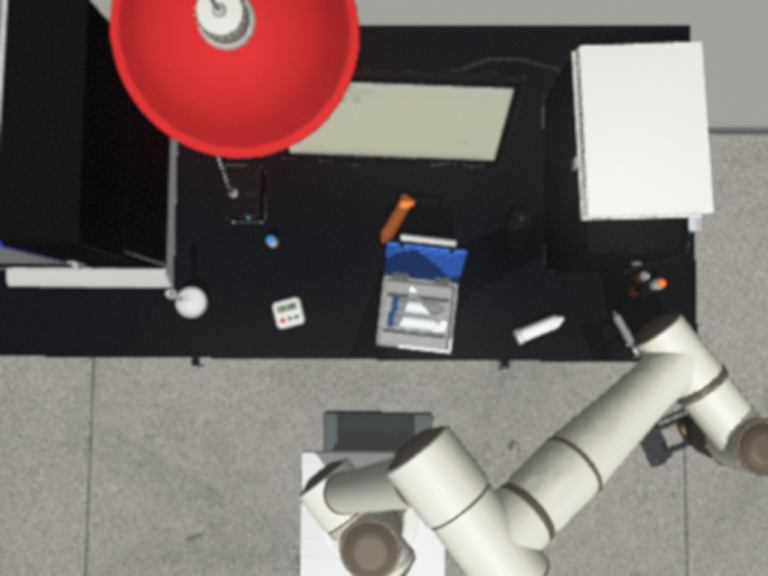

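The scene view shows the box at (445,300), the lid with its bar at (390,185), the white tube at (522,265) and the orange look-alike at (342,288). In the top view the box is at (418,310), the bar at (428,241) and the mouse at (515,215).

Things that could be taken for the white tube, in the top view: white tube (540,330), syringe (625,333), orange-capped vials (655,283), orange tube (398,218), and the blue-capped tubes in the box (415,310). I choose (540,330) and check it in a close crop.

```bash
cat > h.py <<'E'
import numpy as np, cv2
from station import *
def ray(n,u,v):
    c=camera_model(n); f=192/np.tan(np.radians(c["fovy"]/2))
    d=c["rotation"]@np.array([(u-c["cx"])/f,(v-c["cy"])/f,1]); return np.array(c["eye"]),d/np.linalg.norm(d)
def onz(n,u,v,z):
    e,d=ray(n,u,v); return e+d*(z-e[2])/d[2]
def tri(p,q):
    (a,d),(b,g)=ray("top",*p),ray("scene",*q)
    t=np.linalg.lstsq(np.c_[d,-g],b-a,rcond=None)[0]; P,Q=a+t[0]*d,b+t[1]*g
    return (P+Q)/2,np.linalg.norm(P-Q)
def proj(n,P):
    c=camera_model(n); f=192/np.tan(np.radians(c["fovy"]/2))
    p=c["rotation"].T@(np.array(P)-c["eye"]); return np.array([f*p[0]/p[2]+c["cx"],f*p[1]/p[2]+c["cy"]])
E
python3 - <<'E'
from h import *
t=capture("top"); s=capture("scene")
def cr(i,x,y,w,h,k): return cv2.resize(i[y:y+h,x:x+w,::-1],None,fx=k,fy=k,interpolation=cv2.INTER_CUBIC)
a=cr(t,245,150,150,100,5); b=cr(s,230,105,150,130,4.5)
cv2.imwrite("pics/t1.png",a); cv2.imwrite("pics/s1.png",b)
g=cv2.cvtColor(t,cv2.COLOR_RGB2GRAY)
m=np.zeros_like(g); m[200:235,338:382]=(g[200:235,338:382]>110)*255
c=max(cv2.findContours(m,0,1)[0],key=cv2.contourArea); (cc,wh,an)=cv2.minAreaRect(c); B=cv2.boxPoints((cc,wh,an))
print(cc,wh,an); 
print(np.round([onz("top",*p,0.0165) for p in B],4)); print(onz("top",*cc,.0165))
E
```

```text
(359.2931213378906, 218.01727294921875) (9.454063415527344, 34.402286529541016) 66.80140686035156
[[ 0.4249 -0.3099  0.0165]
 [ 0.471  -0.4156  0.0165]
 [ 0.4421 -0.4277  0.0165]
 [ 0.3961 -0.3221  0.0165]]
[ 0.4334978  -0.36879997  0.0165    ]
```

View pics/t1.png

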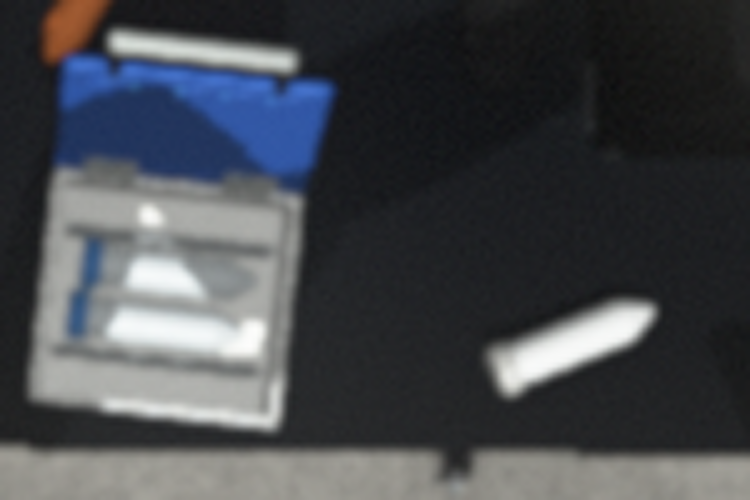

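View pics/s1.png

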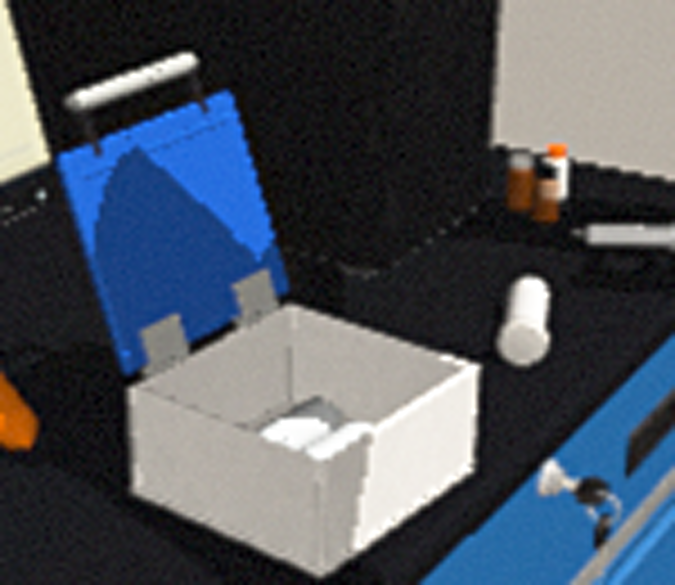

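The crops show the white tube lying with its flat cap at (505,370) and its pointed end at (655,308). In the box both blue caps are on the left, at (77,313) and (92,265), and the bar runs from (108,40) to (298,60). The choice of tube holds.

Run:
```python
from h import *
T=lambda x,y:(245+x/5,150+y/5); S=lambda x,y:(230+x/4.5,105+y/4.5)
C=[onz("top",*T(*p),.075) for p in((30,402),(277,430),(303,190),(52,172))]
C=np.array(C);print(np.round(C,4),"mean",C.mean(0)); print([np.linalg.norm(C[i]-C[i-1]) for i in range(4)])
for i,(a,b) in enumerate([((30,402),(322,455)),((277,430),(480,365)),((303,190),(290,305)),((52,172),(130,385))]): print("tri corner",tri(T(*a),S(*b)))
for a,b in[((110,40),(72,101)),((298,60),(196,62))]: print("bar",tri(T(*a),S(*b)))
for p in [(77,313),(265,338),(92,265),(250,275)]: print("tube",onz("top",*T(*p),.025))
# caps/bar pixels by mask
t=capture("top"); g=t.astype(int)
m=((g.min(2)>150)).astype(np.uint8); mm=np.zeros_like(m); mm[153:167,262:310]=m[153:167,262:310]
print("barrect top",cv2.minAreaRect(max(cv2.findContours(mm,0,1)[0],key=cv2.contourArea)))
s=capture("scene").astype(int); m=(s.min(2)>110).astype(np.uint8); mm=np.zeros_like(m); mm[112:132,241:278]=m[112:132,241:278]
print("barrect scene",cv2.minAreaRect(max(cv2.findContours(mm,0,1)[0],key=cv2.contourArea)))
```

```text
[[ 0.3891 -0.0085  0.075 ]
 [ 0.3726 -0.1675  0.075 ]
 [ 0.5276 -0.1842  0.075 ]
 [ 0.5381 -0.0215  0.075 ]] mean [ 0.45684887 -0.09541967  0.075     ]
[np.float64(0.14949764072127875), np.float64(0.15985152712079406), np.float64(0.15590334926808147), np.float64(0.16302020393154)]
tri corner (array([ 0.39013259, -0.00802903,  0.07994137]), np.float64(0.0023101171382174115))
tri corner (array([ 0.37246203, -0.16770367,  0.07361774]), np.float64(0.0002586383082152467))
tri corner (array([ 0.52588938, -0.1860733 ,  0.06885637]), np.float64(0.005229118046722681))
tri corner (array([ 0.53731774, -0.02191028,  0.07625077]), np.float64(0.0015289307811767188))
bar (array([ 0.60021875, -0.05615955,  0.23756945]), np.float64(0.0011681952792167768))
bar (array([ 0.5879019 , -0.16732063,  0.23447952]), np.float64(0.005279790092197416))
tube [ 0.44848891 -0.03858114  0.025     ]
tube [ 0.4329177 -0.1637526  0.025    ]
tube [ 0.48059886 -0.04834768  0.025     ]
tube [ 0.4747867  -0.15369506  0.025     ]
barrect top ((284.9846496582031, 160.12310791015625), (36.218143463134766, 3.4729723930358887), 7.125016689300537)
barrect scene ((259.02264404296875, 122.56336212158203), (3.9015018939971924, 29.39579963684082), 70.34617614746094)
```

>>> jog_arm:
  rows:
    - [[0,0,0,-0.175],[0,0,0,-0.175],[0,0,0,-0.175],[0,0,0,-0.175],[0,0,0,-0.175],[0,0,0,-0.175],[0,0,0,-0.175],[0,0,0,-0.175],[0,0,0,-0.176],[-0.0141,-0.0316,0,0],[-0.0141,-0.0316,0,0],[-0.0141,-0.0316,0,0],[-0.0141,-0.0316,0,0],[-0.0141,-0.0316,0,0],[-0.0141,-0.0316,0,0],[-0.0141,-0.0316,0,0],[-0.0141,-0.0316,0,0],[0,0,0.03,0],[0,0,0.03,0],[0,0,0,0]]
  claw: 0.7

```text
time_s: 2.8
tcp_pos: [0.4327, -0.3686, 0.23]
ee_rot: [[0.4, -0.916, -0.005], [-0.916, -0.4, 0.003], [-0.005, 0.004, -1.0]]
wrist_force: [0.2, 0.4, 0.3]
gripper_width: 0.698
gripper_force: 0.0
```

Run:
```python
from h import *
s=sense(); print(s["tcp_pos"],s["ee_rot"],s["joints"],s["time_s"])
t=capture("top"); c=capture("scene")
u=proj("top",s["tcp_pos"]).astype(int); v=proj("scene",s["tcp_pos"]).astype(int); print(u,v)
def cr(i,p,r=45): x,y=np.clip(p-r,0,None); return cv2.resize(i[y:y+2*r,x:x+2*r,::-1],(400,400),interpolation=cv2.INTER_CUBIC)
cv2.imwrite("pics/g.png",np.clip(np.hstack([cr(t,u),cr(c,v)]).astype(float)*1.5,0,255))
```

```text
[ 0.43268134 -0.36861191  0.22999986] [[ 0.4004022  -0.91632509 -0.00513944]
 [-0.91632781 -0.40041912  0.00280489]
 [-0.00462812  0.00358633 -0.99998286]] [-2.41119374e+01  1.97108346e+01 -1.26180537e+01 -3.11165722e-02
 -5.80055459e+01  4.77325693e+01] 2.8
[374 216] [351 111][ WARN:0@0.879] global loadsave.cpp:1063 imwrite_ Unsupported depth image for selected encoder is fallbacked to CV_8U.
```

View pics/g.png

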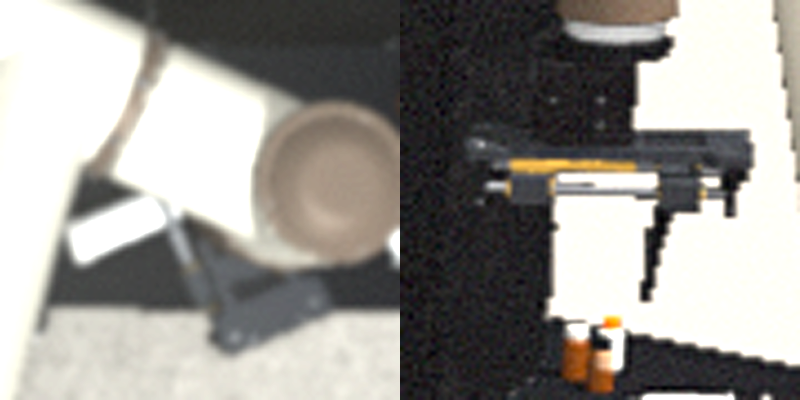

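The gripper body is wide (about 190 mm) along the closing axis, so over the box it would meet the leaning lid. I will release the tube about 12 mm toward the front and let it roll into the groove. First I grasp it.

>>> jog_arm:
  rows:
    - [[0,-0.0005,0.03,0],[0,0,0.03,0],[0,0,0.03,0],[0,0,0.03,0],[0,0,0.02,0],[0,0,0.0105,0],[0,0,0,0]]

```text
time_s: 3.78
tcp_pos: [0.4347, -0.3695, 0.0822]
ee_rot: [[0.401, -0.916, 0.001], [-0.916, -0.401, -0.0], [0.001, -0.0, -1.0]]
wrist_force: [0.8, -0.3, 0.7]
gripper_width: 0.695
gripper_force: 0.0
```

>>> jog_arm:
  rows:
    - [[0,0,0,0],[0,0,0,0],[0,0,0,0],[0,0,0,0],[0,0,0,0],[0,0,0,0]]
  claw: 0.0

```text
time_s: 4.53
tcp_pos: [0.4343, -0.3692, 0.0819]
ee_rot: [[0.401, -0.916, 0.0], [-0.916, -0.401, -0.0], [0.0, -0.0, -1.0]]
wrist_force: [0.7, -0.2, 1.4]
gripper_width: 0.309
gripper_force: 29.9
```

>>> jog_arm:
  rows:
    - [[0,0,-0.02,0],[0,0,-0.03,0],[0,0,-0.03,0],[0,0,-0.03,0],[0,0,-0.03,0],[0,0,-0.02,0.171],[0,0,0,0.171],[0,0,0,0.171],[-0.02745,0.0018,0,0],[-0.02745,0.0018,0,0],[-0.02745,0.0018,0,0],[-0.02745,0.0018,0,0],[-0.02745,0.0018,0,0],[-0.02745,0.0018,0,0],[-0.02745,0.0018,0,0],[-0.02745,0.0018,0,0],[-0.02745,0.0018,0,0],[-0.02745,0.0018,0,0],[0,0,0,0],[0,0,0,0]]

```text
time_s: 7.02
tcp_pos: [0.4439, -0.0945, 0.2417]
ee_rot: [[-0.101, -0.995, -0.0], [-0.995, 0.101, -0.0], [0.0, 0.0, -1.0]]
wrist_force: [-0.2, 0.4, 0.1]
gripper_width: 0.314
gripper_force: 29.9
```

Run:
```python
from h import *
s=sense(); print(s["tcp_pos"],s["ee_rot"],s["joints"],s["time_s"],s["gripper_width"])
c=capture("scene")[90:230,225:365,::-1]; t=capture("top")[150:250,230:330,::-1]
cv2.imwrite("pics/p.png",np.hstack([cv2.resize(c,(400,400),interpolation=2),cv2.resize(t,(400,400),interpolation=2)]))
```

```text
[ 0.44391011 -0.09446532  0.2416918 ] [[-1.00658053e-01 -9.94921054e-01 -2.29621249e-04]
 [-9.94921077e-01  1.00658069e-01 -6.16001444e-05]
 [ 8.44005122e-05  2.22254470e-04 -9.99999972e-01]] [ 8.60308180e+00  8.04040486e+00 -2.68871223e+01  1.85568054e-03
 -5.50860091e+01 -1.43812099e+01] 7.025 0.31371288161946825
```

View pics/p.png

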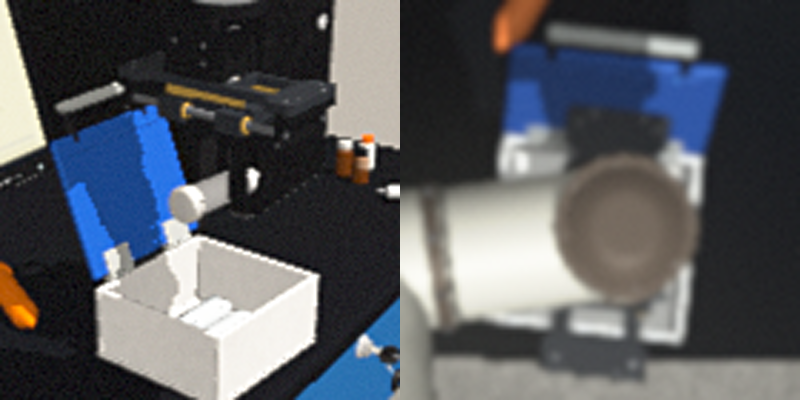

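Left crop: the tube is held level, its cap at (185,205), above the box with the lid clear. I lower it now.

>>> jog_arm:
  rows:
    - [[0,0,0.025,0],[0,0,0.025,0],[0,0,0.025,0],[0,0,0.02,0],[0,0,0.015,0],[0,0,0.006,0],[0,0,0,0],[0,0,0,0]]

```text
time_s: 8.12
tcp_pos: [0.4445, -0.0944, 0.1263]
ee_rot: [[-0.101, -0.995, 0.001], [-0.995, 0.101, 0.0], [-0.0, -0.001, -1.0]]
wrist_force: [0.2, -0.1, -0.5]
gripper_width: 0.308
gripper_force: 29.9
```

>>> jog_arm:
  rows:
    - [[0,0,0.003,0],[0,0,0.002,0],[0,0,0,0]]

```text
time_s: 8.5
tcp_pos: [0.4439, -0.0942, 0.1207]
ee_rot: [[-0.101, -0.995, -0.0], [-0.995, 0.101, -0.0], [0.0, 0.0, -1.0]]
wrist_force: [0.0, -0.0, -1.0]
gripper_width: 0.314
gripper_force: 29.9
```

>>> jog_arm:
  rows:
    - [[0,0,0.002,0],[0,0,0.002,0],[0,0,0,0]]

```text
time_s: 8.88
tcp_pos: [0.4446, -0.0942, 0.1171]
ee_rot: [[-0.101, -0.995, 0.001], [-0.995, 0.101, -0.0], [-0.0, -0.001, -1.0]]
wrist_force: [0.8, -0.3, 3.8]
gripper_width: 0.308
gripper_force: 30.0
```

>>> jog_arm:
  rows:
    - [[0,0,0,0],[0,0,0,0]]
  claw: 0.42

```text
time_s: 9.12
tcp_pos: [0.4436, -0.0943, 0.1165]
ee_rot: [[-0.101, -0.995, -0.001], [-0.995, 0.101, 0.0], [0.0, 0.001, -1.0]]
wrist_force: [-0.2, 0.5, 0.2]
gripper_width: 0.399
gripper_force: 0.0
```

>>> jog_arm:
  rows:
    - [[0,0,0,0],[0,0,0,0]]
  claw: 0.56

```text
time_s: 9.38
tcp_pos: [0.4439, -0.0942, 0.1166]
ee_rot: [[-0.101, -0.995, -0.0], [-0.995, 0.101, -0.0], [0.0, 0.0, -1.0]]
wrist_force: [0.0, 1.5, 0.5]
gripper_width: 0.532
gripper_force: 0.0
```

>>> jog_arm:
  rows:
    - [[0,0,0,0],[0,0,0,0],[0,0,0,0]]
  claw: 0.75

```text
time_s: 9.75
tcp_pos: [0.444, -0.0943, 0.1167]
ee_rot: [[-0.101, -0.995, -0.0], [-0.995, 0.101, 0.0], [-0.0, 0.0, -1.0]]
wrist_force: [0.4, -0.6, -0.0]
gripper_width: 0.732
gripper_force: 0.0
```

Run:
```python
from h import *
s=sense(); print(s["tcp_pos"],s["wrist_force"],s["time_s"],s["gripper_width"])
c=capture("scene")[120:220,245:345,::-1]; t=capture("top")[150:250,230:330,::-1]
cv2.imwrite("pics/r.png",np.hstack([cv2.resize(c,(500,500),interpolation=2),cv2.resize(t,(300,500),interpolation=2)]))
```

```text
[ 0.44398526 -0.09425191  0.11672776] [ 0.37314541 -0.64503489 -0.01595739] 9.75 0.7322236401608564
```

View pics/r.png

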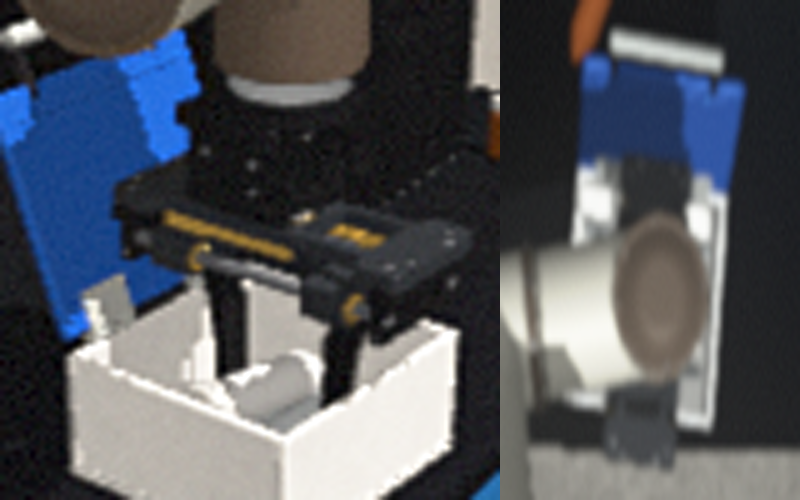

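The left crop shows the tube released between the fingers at (270,390). I raise the gripper and move aside to check it.

>>> jog_arm:
  rows:
    - [[0,0,-0.01,0],[0,0,-0.02,0],[0,0,-0.03,0],[0,0,-0.03,0],[0,0,-0.03,0],[0,0,-0.03,0],[0,0,-0.03,0],[0,0,-0.03,0],[0,0,-0.025,0],[0.04,0,0,0],[0.04,0,0,0],[0.04,0,0,0],[0.04,0,0,0],[0.04,0,0,0],[0,0,0,0],[0,0,0,0]]

```text
time_s: 11.85
tcp_pos: [0.4235, -0.293, 0.352]
ee_rot: [[-0.101, -0.995, 0.0], [-0.995, 0.101, 0.0], [-0.0, -0.0, -1.0]]
wrist_force: [1.0, 0.6, -0.2]
gripper_width: 0.746
gripper_force: 0.0
```

Run:
```python
from h import *
s=sense(); print(s["tcp_pos"],s["time_s"])
S,T=capture("scene"),capture("top")
c=S[140:240,245:345,::-1]; t=T[170:245,245:320,::-1]
cv2.imwrite("pics/r2.png",np.hstack([cv2.resize(c,(400,400),interpolation=2),cv2.resize(t,(400,400),interpolation=2)]))
for p in [(.456,-.0955,.046),(.456+.0051,-.0955+.0497,.05)]: print((proj("top",p)-[245,170])*400/75,(proj("scene",p)-[245,140])*4)
```

```text
[ 0.42354288 -0.29302129  0.3520465 ] 11.85
[174.67733146 214.59215915] [210.35749041 228.89339773]
[ 94.19015603 205.371061  ] [166.04993245 250.94518181]
```

View pics/r2.png

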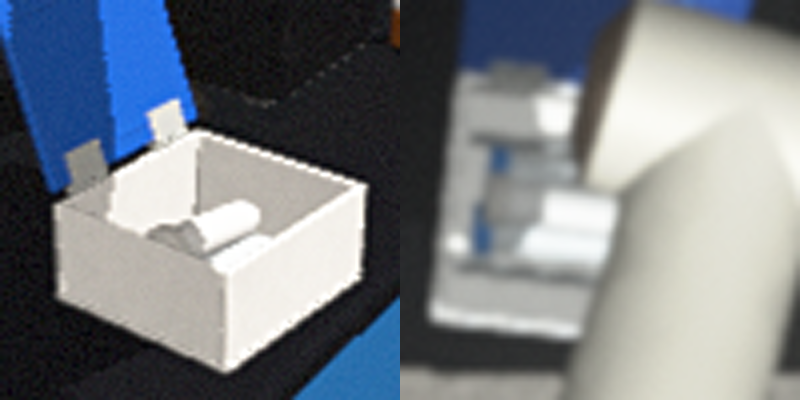

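The white cap at (515,200) in the top crop lies between the blue caps at (497,158) and (482,238), and the tube is seated in the groove with its cap over theirs. Next is the bar, at about (0.594,-0.1105,0.237) from triangulation and from the box geometry.

>>> jog_arm:
  rows:
    - [[-0.02485,-0.0189,0,0],[-0.02485,-0.0189,0,0],[-0.02485,-0.0189,0,0],[-0.02485,-0.0189,0,0],[-0.02485,-0.0189,0,0],[-0.02485,-0.0189,0,0],[-0.02485,-0.0189,0,0],[-0.02485,-0.0189,0,0],[0,0,0,0],[0,0,0,0]]
  claw: 0.6

```text
time_s: 13.2
tcp_pos: [0.594, -0.11, 0.3519]
ee_rot: [[-0.1, -0.995, -0.0], [-0.995, 0.1, -0.0], [0.0, 0.0, -1.0]]
wrist_force: [0.6, -1.0, 0.3]
gripper_width: 0.597
gripper_force: 0.0
```

Run:
```python
from h import *
s=sense(); print(s["tcp_pos"],s["time_s"])
c=capture("scene")[80:200,215:335,::-1]
cv2.imwrite("pics/b.png",cv2.resize(c,(600,600),interpolation=2))
print((proj("scene",s["tcp_pos"]+[0,0,-.0697])-[215,80])*5, (proj("scene",[.594,-.1105,.237])-[215,80])*5)
```

```text
[ 0.5939608  -0.11004954  0.35185085] 13.2
[219.34763306 135.40431415] [222.08679989 213.6070929 ]
```

View pics/b.png

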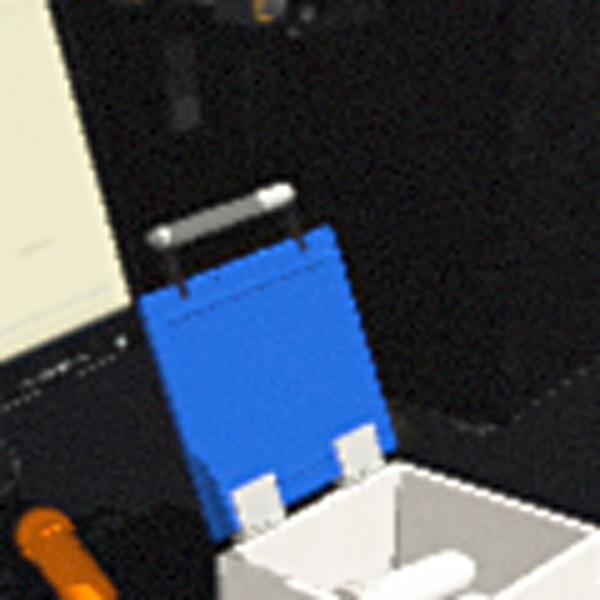

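The bar's centre is at (222,213), exactly where it was predicted, so I descend and close.

>>> jog_arm:
  rows:
    - [[0,0,0.015,0],[0,0,0.015,0],[0,0,0.015,0],[0,0,0.01,0],[0,0,0.006,0],[0,0,0,0],[0,0,0,0]]

```text
time_s: 14.12
tcp_pos: [0.5946, -0.1107, 0.2913]
ee_rot: [[-0.101, -0.995, 0.001], [-0.995, 0.101, -0.0], [0.0, -0.001, -1.0]]
wrist_force: [-1.0, -0.3, 0.8]
gripper_width: 0.601
gripper_force: 0.0
```

>>> jog_arm:
  rows:
    - [[0,0,0,0],[0,0,0,0],[0,0,0,0],[0,0,0,0],[0,0,0,0],[0,0,0,0],[0,0,0,0]]
  claw: 0.0

```text
time_s: 15.0
tcp_pos: [0.5933, -0.1106, 0.2907]
ee_rot: [[-0.101, -0.995, -0.003], [-0.995, 0.101, 0.0], [0.0, 0.003, -1.0]]
wrist_force: [-6.1, 1.2, 2.7]
gripper_width: 0.125
gripper_force: 30.0
```

>>> jog_arm:
  rows:
    - [[0,0.006,-0.0023,0],[0,0.0061,-0.002,0],[0,0.0062,-0.0018,0],[0,0.0063,-0.0016,0],[0,0.0063,-0.0013,0],[0,0,0,0]]

```text
time_s: 15.75
tcp_pos: [0.5633, -0.1075, 0.3002]
ee_rot: [[-0.101, -0.995, 0.001], [-0.995, 0.101, 0.0], [-0.0, -0.001, -1.0]]
wrist_force: [0.6, -0.5, -2.3]
gripper_width: 0.126
gripper_force: 30.0
```

>>> jog_arm:
  rows:
    - [[0,0.0063,-0.0011,0],[0,0.0064,-0.0008,0],[0,0.0064,-0.0006,0],[0,0.0064,-0.0004,0],[0,0.004,-0.0001,0],[0,0.002,0,0],[0,0,0,0],[0,0,0,0]]

```text
time_s: 16.75
tcp_pos: [0.5326, -0.1042, 0.3035]
ee_rot: [[-0.1, -0.995, 0.001], [-0.995, 0.1, -0.0], [-0.0, -0.001, -1.0]]
wrist_force: [1.9, 3.8, 6.1]
gripper_width: 0.126
gripper_force: 30.0
```

Run:
```python
from h import *
s=sense(); print(s["tcp_pos"],s["wrist_force"],s["time_s"],s["gripper_width"])
S=capture("scene");T=capture("top")
cv2.imwrite("pics/u.png",np.hstack([cv2.resize(S[80:200,215:335,::-1],(560,560),interpolation=2),cv2.resize(T[140:240,250:320,::-1],(240,560),interpolation=2)]))
d=np.array([.995,-.101,0]); h=np.array([.456,-.0955,.079])+.075*d
for k in (144,4):
  for y in(.08,-.08):
    p=h+[0,0,k/1000]+y*np.array([.101,.995,0]); print(k,y,(proj("scene",p)-[215,80])*560/120,(proj("scene",p+.003*d)-[215,80])*560/120)
```

```text
[ 0.53263411 -0.10424007  0.30351952] [1.89031656 3.8322738  6.05723403] 16.75 0.12584371486375245
144 0.08 [195.48441388 281.05067434] [191.52274609 279.89240841]
144 -0.08 [370.91268622 209.10580689] [367.04307355 208.16956716]
4 0.08 [202.87439108 504.11654198] [199.1251988  502.65651267]
4 -0.08 [368.56670371 416.12014826] [364.90061794 414.92148204]
```

View pics/u.png

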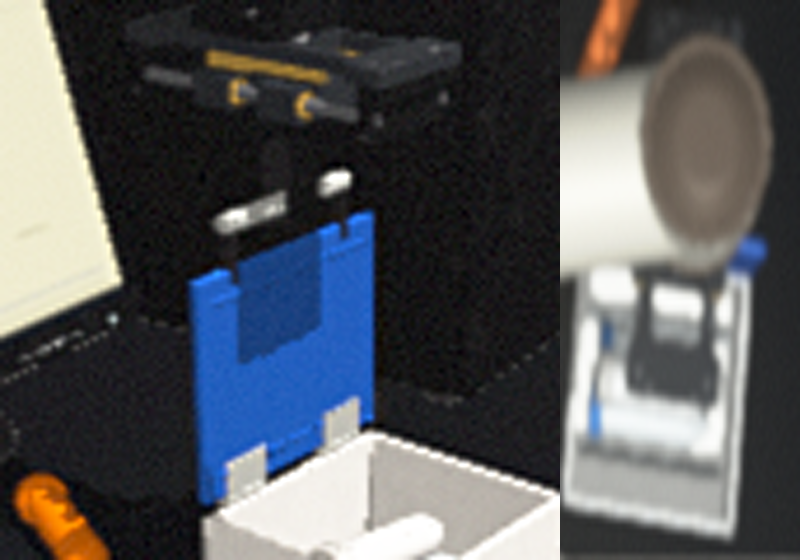

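The lid stands nearly upright with the bar held. The edges (190,283)→(200,503) and the tool travel (61 of 62.9 mm) both put it about 1.8 mm short of vertical.

>>> jog_arm:
  rows:
    - [[0,0.001,0,0],[0,0.0008,0,0],[0,0,0,0],[0,0,0,0],[0,0,0,0],[0,0,0,0]]

```text
time_s: 17.6
tcp_pos: [0.531, -0.104, 0.3035]
ee_rot: [[-0.1, -0.995, 0.002], [-0.995, 0.1, 0.0], [-0.0, -0.002, -1.0]]
wrist_force: [1.6, 2.6, 5.5]
gripper_width: 0.128
gripper_force: 30.0
```

Run:
```python
from h import *
s=sense(); print(s["tcp_pos"],s["wrist_force"],s["time_s"],s["ee_rot"][:,2])
d=np.array([.995,-.101,0]); print("travel",(np.array(s["tcp_pos"])-[.5933,-.1106,.2907])@d)
# panel side edges, sub-pixel from blue mask
S=np.mean([capture("scene").astype(float) for _ in range(4)],0)
b=S[...,2]-S[...,0]
L,R=[],[]
for v in range(145,176):
    r=b[v,240:310]; i=np.where(r>45)[0]
    if len(i): 
        i=i[0]+240; L.append((v,i-1+(45-b[v,i-1])/(b[v,i]-b[v,i-1])))
for v in range(130,166):
    r=b[v,240:310]; i=np.where(r>45)[0]
    if len(i):
        i=i[-1]+240; R.append((v,i+(b[v,i]-45)/(b[v,i]-b[v,i+1])))
h=np.array([.456,-.0955,.079])+.075*d
for n,E,y in(("L",L,.08),("R",R,-.08)):
    E=np.array(E); m=np.polyfit(*E.T,1); res=E[:,1]-np.polyval(m,E[:,0]); g=abs(res)<.8; m=np.polyfit(*E[g].T,1)
    o=[]
    for lean in(-.02,-.01,0,.01,.02):
        q=[proj("scene",h+k*(np.array([0,0,1])*np.cos(lean)+d*np.sin(lean))+(y*np.array([.101,.995,0]))+(.004*d)*(1 if n=="L" else -1)) for k in(.03,.13)]
        o.append((q[1][0]-q[0][0])/(q[1][1]-q[0][1]))
    print(n,"slope",m[0],g.sum(),"lean",np.interp(m[0],sorted(o),np.array([-.02,-.01,0,.01,.02])[np.argsort(o)]))
```

```text
[ 0.53102945 -0.10403984  0.30350335] [1.64385088 2.59160891 5.48093215] 17.6 [ 1.73801187e-03  9.58264865e-06 -9.99998490e-01]
travel -0.06262177312563608
L slope 0.03416327030336652 31 lean -0.0003600583740173465
R slope -0.0006482091027246498 36 lean 0.013677939258632511
```

>>> jog_arm:
  rows:
    - [[0,0.0006,0,0],[0,0,0,0],[0,0,0,0],[0,0,0,0],[0,0,0,0],[0,0,0,0]]

```text
time_s: 18.55
tcp_pos: [0.5305, -0.104, 0.3035]
ee_rot: [[-0.1, -0.995, 0.002], [-0.995, 0.1, 0.0], [-0.0, -0.002, -1.0]]
wrist_force: [2.1, 3.6, 5.9]
gripper_width: 0.126
gripper_force: 30.0
```

Run:
```python
from h import *
s=sense(); print(s["tcp_pos"],s["wrist_force"],s["gripper_force"],abs(s["joint_velocities"]).max())
print(finish_job())
```

```text
[ 0.53049153 -0.10400552  0.30352361] [2.0557026  3.60846122 5.91022642] 29.998039305210114 0.07655485171182012
the job is handed in; nothing more can be done
None
```

I handed the job in at about 18.6 s: the white-capped tube rests in the groove with its cap over the blue caps, and the gripper still holds the lid by its bar, upright to within about 1° by my measurements; the judging result was not shown.

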